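# Swap the battery at the garage charger

## Task

Stand the spent battery pack that is out on the bench onto the low wooden shelf as the third in the row, upright, side by side with the two packs there and square and in line with them, with a gap of about a finger's width (roughly 1 cm), at an end of the row where the board has room, and let go of it. Then pinch the two red side catches of the charged pack in the charger together, lift it straight out and keep holding it, catches squeezed and pack upright and still, about 12 cm above where it sat: finish while holding it there. Leave the two packs in the row, the tape measure, the jar and the screwdriver where they are.

Things in the scene. Friction and masses are not known exactly. Their poses are not given: they have to be found in the camera images.
- spent_c (a point): Spent battery pack, loose on the bench, stem up. 70 mm tall: dark head (62 mm x by 47 mm y) from the underside to 36 mm, grey stem (46 mm x by 40 mm y) from 36 to 70 mm, to be gripped across x or y. A red pad juts from the middle of each y side of the head, 64 mm over both. 0.2-0.4 kg. Point: its centre, 35 mm above its underside; x along the 62 mm side, y across the red pads, z up.
- row_a_c (a point): First pack of the row, loose on the shelf, same shape and way up as the spent pack. Point: its centre, 35 mm above its underside; same axes. The row runs along its y axis; the second pack stands 72 mm away centre to centre on its +y side (8 mm between the pads).
- row_b_c (a point): Second pack of the row, same shape and way up, on the first one's +y side and turned the same way. Point: its centre, 35 mm above its underside; same axes.
- rack: Low wooden shelf fixed on the bench: board 100 mm (x) x 320 mm (y), its top 40 mm above the bench. Origin: centre of its underside, at bench height; y along its length, z up. The row stands on the board's middle line (x = 0), anywhere along it, so that there is room for a third pack at one end of the row or at both.
- charger: Charger fixed on the bench: grey block 100 mm (x) x 90 mm (y), 40 mm tall, with a well open at the top, 49 mm (x) x 43 mm (y) at the mouth, its floor 10 mm above the bench. Lips on the well's y sides hold down the teeth of the pack's catches. Origin: centre of its underside; z up; turned like the pack in it.
- pack_c (a point): Charged pack, loose but latched in the charger's well, head up, 70 mm tall: grey stem 46 x 40 mm from its underside to 34 mm, dark head 62 mm (x) x 47 mm (y) from 34 to 70 mm; 0.2-0.4 kg. Its underside is 10 mm above the bench. Point: its centre, 35 mm above its underside (45 mm above the bench when seated); x along the 62 mm side, y across the red catches, z up.
- pack: The charged pack again; origin: centre of its underside. Red catch pads, 34 mm long (x), on its y sides, 38 to 66 mm above its underside (48 to 76 mm above the bench when seated). 64 mm over both when free, 50 mm fully in. Teeth clear the lips when both are about 5 mm in; if either is out, the pack rises only 2 mm. Lifted by the pinched pads, it comes straight up.
- spent: The spent pack again; origin: centre of its underside, same axes.
- catch_left (a joint): Travel of the red catch on the charged pack's +y side: 0 out (latched), 0.007 m fully pressed in. Its spring pushes it out with about 2.4 N when out and 6.6 N when fully in.
- catch_right (a joint): The same for the catch on the charged pack's -y side: 0 out (latched), 0.007 m fully pressed in; same spring.
- tape_c (a point): Yellow tape measure, 62 x 34 mm, 58 mm tall, loose on the bench: bystander. Point: its centre.
- jar_c (a point): Glass jar with orange lid, 64 mm diameter, 85 mm tall, loose: bystander. Point: its centre.
- driver_grip (a point): Screwdriver with a green handle lying on the bench: bystander. Point: middle of its handle; its length runs along its x axis.

How it is judged (in metres and radians):
On the way, in this order (a step that is already met when the one before it is completed fails the run):
1. the spent pack stands on the shelf beside the row, in line, and is let go (((y of spent_c in the frame of row_a_c between -0.09 and -0.06 m and x of spent_c in the frame of row_a_c between -0.014 and 0.014 m and z of spent_c in the frame of row_a_c between -0.008 and 0.008 m and angle between the y axis of spent_c and the y axis of row_a_c, either way round below 0.22 rad) or (y of spent_c in the frame of row_b_c between 0.06 and 0.09 m and x of spent_c in the frame of row_b_c between -0.014 and 0.014 m and z of spent_c in the frame of row_b_c between -0.008 and 0.008 m and angle between the y axis of spent_c and the y axis of row_b_c, either way round below 0.22 rad)) and angle between spent_c's own z axis and vertical below 0.1 rad and contact force between spent and rack above 0.5 N and contact force between spent and the fingers below 0.1 N and linear speed of spent below 0.03 m/s), for 0.2 s.
2. both catches are pinched in (5 mm or more) while the charged pack still sits in the charger (value of joint each of catch_left, catch_right above 0.005 m and z of pack_c in the frame of charger between 0.035 and 0.055 m and horizontal distance between pack_c and charger below 0.006 m), for 0.05 s.
At the end, for the whole second after the job is handed in: Charged pack held still by its pinched catches (5 mm in or more), centre over 125 mm above the bench, within 0.25 rad of upright, touching nothing else; spent pack released in the row, 60-90 mm centre to centre from its neighbour, within 14 mm of line, 0.22 rad of square; others within 30 mm (all of step 1 and height (world z) of pack_c above 0.125 m and value of joint each of catch_left, catch_right above 0.005 m and contact force between pack and the fingers above 4 N and contact force between pack and charger below 0.2 N and contact force between pack and rack below 0.2 N and contact force between pack and row_a below 0.2 N and contact force between pack and row_b below 0.2 N and contact force between pack and spent below 0.2 N and contact force between pack and tape below 0.2 N and contact force between pack and jar below 0.2 N and contact force between pack and driver below 0.2 N and linear speed of pack below 0.03 m/s and angle between pack_c's own z axis and vertical below 0.25 rad and distance of each of row_a_c, row_b_c, tape_c, jar_c, driver_grip from where it was at the start of the episode below 0.03 m and angle between each of row_a_c, row_b_c's own z axis and vertical below 0.15 rad and angle between jar_c's own z axis and vertical below 0.2 rad); the arm keeps its last pose, push and grip.
It fails at once if a pack of the row, the tape measure, the jar or the screwdriver is moved by more than 30 mm or a row pack is tipped over (distance of any of row_a_c, row_b_c, tape_c, jar_c, driver_grip from where it was at the start of the episode above 0.03 m or angle between any of row_a_c, row_b_c's own z axis and vertical above 0.6 rad).
It also fails if it takes over 45 s, if anything falls off the work surface, if the arm or the gripper's body presses on something with over 40 N, if the wrist force passes 120 N, or if a joint passes its speed limit or range.

## Robot

A 7-joint arm with a two-finger parallel gripper is mounted at the origin on the work surface. World frame = base frame: x ahead of the robot, y to its left, z up, the work surface at z = 0. Lengths are in mm, angles in rad, forces in N, time in s.
With the tool pointing down it reaches from about 425 to 875 mm from the base axis. Payload 4.7 kg.
Tool frame: the origin (TCP) lies midway between the tips of the shut fingers; the grasp point (between the pads) lies 19 mm behind it; z points along the fingers, y is the line along which they close (so a half turn about z gives the same grasp; the last joint's range is limited). The gripper opens to 85 mm and grips with 20 to 120 N. Pads are 22 mm wide; open, the fingers measure 114 mm over their backs; the gripper's body (76 mm by 85 mm) begins 54 mm behind the grasp point. The pads swing forward as they close: fully open they stand 13 mm farther back than shut.
Start: joints at [1.216, 0.321, -0.07, 1.45, 0.023, 1.371, -0.057], TCP at [234.304, -606.325, 197.449] pointing down, gripper open.
Joint ranges: [-2.86, 2.86], [-0.3, 2.09], [-1.38, 1.24], [0.06, 2.45], [-1.56, 4.7], [0.09, 2.05], [-2.69, 2.69]. Speed limits (rad/s): [2.57, 2.57, 3.14, 3.14, 3.14, 3.14, 3.14].

## Interface

Orientations are given as a unit quaternion [x, y, z, w].
In Python, from rig import ctrl gives the robot as it stands.
- The arm moves only by the tool servo_tool, never from a script. Its argument "commands" is a list that holds one entry, the list of rows, each a list of 5 numbers: the finger opening in m, from 0 to 0.0854, then the shift along the tool's x, y, z in m, then the turn about the tool's z in rad. A call has 1 to 8 rows; each row shifts and turns the commanded pose from where the row before left it, along the tool's axes as they then stand; what a row does not reach is not made up. A row lasts 1/8 s, in which the tool goes at most 62.5 mm and 10.7 degrees, less where a joint would pass 70% of its speed; a pose out of reach is approached as far as the arm can. A call with a gripper value outside its range is refused whole. The fingers move at their own pace and stop on an object; "newtons" is the grip in N (left out, the last holds). Time passes only in rows, so rows that do not move let the fingers close. It gives the time, the measured TCP pose, the force, the opening and the grip force at its end, in the units of the state.
- ctrl.observe(): the state, without advancing time (a new reading comes with each control period).
- ctrl.get_image(name): name is "side" or "top" or "wrist"; returns the picture (384x512x3 uint8, blue, green, red); there is no depth.
- ctrl.camera_info(name): a dict with "mtx" (3x3 intrinsics, pixels), "dist" ([k1, k2, p1, p2, k3] as OpenCV has them; the pictures are not rectified), "R" (3x3) and "t" (3): a world point X has camera coordinates R X + t; the wrist camera has in their place "T_tool_cam" (4x4, takes a point from camera to tool coordinates, whose origin is the TCP and whose axes are the flange's). Camera axes: x right, y down, z forward; pixel columns grow to the right and rows downward; lengths in mm; the calibration is good to about 2 mm. A picture is of the moment at which its call begins: read the wrist's pose just before it. camera_info takes no time and is no camera call.
- ctrl.job_done(): hands the job in; it is judged then, once.
The state is a dict: "clock": time; "qpos": joint angles; "joint_vel": joint speeds; "effort": joint torques, N m; "position": TCP position; "eef_rot": TCP orientation; "force": force on the tool from outside, world axes, zero at the start; "moment": the same for the moment, N m; "finger_gap": finger opening in mm; "grip_force": force on a finger pad.
Only numpy, scipy, OpenCV 4.12 (cv2) and the standard library are available. Lean on these libraries where they do the work, as an engineer would, in place of code of your own. Each camera call takes 0.05 s, during which the arm holds its last target. There are 200 camera calls.

## Working session

There is one attempt and no reset: what is moved stays moved. The work goes in short steps, Python scripts to look and compute and a tool call to move; the robot and the scene stay as the last step left them, time stands still between calls to the robot, and variables do not carry over. Pictures are saved under pics/ and viewed, at most 10 in all, crops included, and the job is handed in when it is done.

Besides the shell and the picture viewer there is one more tool, called by a JSON object that holds its "method" and its "body", one argument or row to a line. servo_tool: Moves the arm, as the interface text tells. Its arguments: {"type":"object","properties":{"commands":{"type":"array"},"newtons":{"type":"number"}},"required":["commands"]}

```bash
mkdir -p pics; ls; python3 - <<'E'
from rig import ctrl
import cv2,numpy as np
s=ctrl.observe();print({k:np.round(v,3).tolist() for k,v in s.items()})
for n in("top","side","wrist"):
    cv2.imwrite(f"pics/{n}0.png",cv2.resize(ctrl.get_image(n),(800,600),interpolation=cv2.INTER_CUBIC))
    i=ctrl.camera_info(n);print(n,{k:np.round(v,3).tolist() for k,v in i.items()})
E
```

```text
pics
{'clock': 0.0, 'qpos': [1.216, 0.322, -0.07, 1.452, 0.023, 1.371, -0.057], 'joint_vel': [0.001, -0.002, -0.002, 0.0, -0.002, -0.001, 0.001], 'effort': [-0.0, -49.359, -0.382, -31.434, 0.013, 0.011, 0.0], 'position': [234.071, -605.761, 196.344], 'eef_rot': [0.983, 0.183, -0.0, -0.001], 'force': [-0.189, 0.074, -0.084], 'moment': [-0.021, 0.078, 0.03], 'grip_force': 0.0, 'finger_gap': 85.495}
top {'mtx': [[380.336, 0.0, 252.463], [0.0, 380.336, 197.644], [0.0, 0.0, 1.0]], 'dist': [-0.08, 0.0, 0.0, 0.0, 0.0], 'R': [[-0.005, -1.0, 0.031], [-0.994, 0.002, -0.114], [0.114, -0.031, -0.993]], 't': [16.707, 561.268, 854.129]}
side {'mtx': [[450.658, 0.0, 268.337], [0.0, 450.658, 182.785], [0.0, 0.0, 1.0]], 'dist': [-0.108, 0.0, 0.0, 0.0, 0.0], 'R': [[0.961, -0.276, 0.015], [-0.156, -0.587, -0.794], [0.228, 0.761, -0.607]], 't': [-534.59, 173.701, 909.798]}
wrist {'mtx': [[315.63, 0.0, 253.504], [0.0, 315.63, 194.951], [0.0, 0.0, 1.0]], 'dist': [-0.02, 0.0, 0.0, 0.0, 0.0], 'T_tool_cam': [[-0.001, -0.963, -0.269, 68.334], [1.0, -0.001, -0.0, 0.243], [-0.0, -0.269, 0.963, -176.913], [0.0, 0.0, 0.0, 1.0]]}
```

View pics/top0.png

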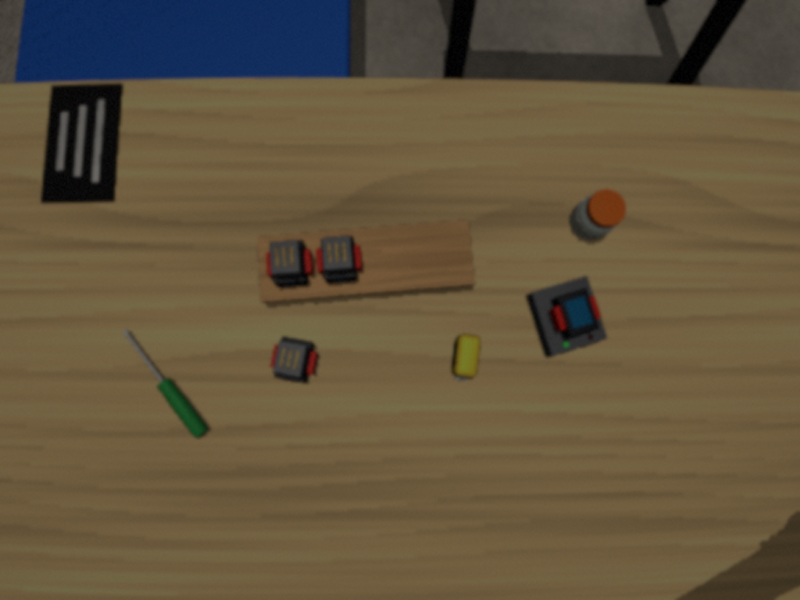

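View pics/side0.png

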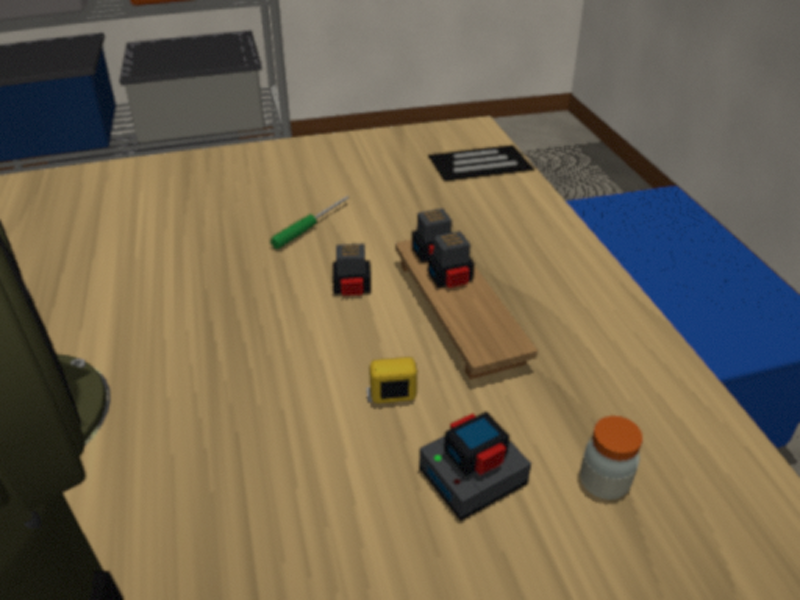

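The top view shows the row packs at about (290,262) and (340,258), with free board to their right. The spent pack is at (294,358), the charger at (567,316), the tape at (467,356) and the jar at (600,213). The side view shows the same layout: spent (351,270), charger pack (477,440).

```bash
cat > h.py <<'E'
from rig import ctrl
import cv2,numpy as np
from scipy.spatial.transform import Rotation as Ro
def cam(n,s=None):
    i=ctrl.camera_info(n)
    K,d=np.array(i["mtx"]),np.array(i["dist"])
    if n!="wrist": R,t=np.array(i["R"]),np.array(i["t"])
    else:
        T=np.eye(4);T[:3,:3]=Ro.from_quat(s["eef_rot"]).as_matrix();T[:3,3]=s["position"]
        M=np.linalg.inv(T@np.array(i["T_tool_cam"]));R,t=M[:3,:3],M[:3,3]
    return K,d,R,t
def ray(c,uv):
    K,d,R,t=c
    n=cv2.undistortPoints(np.array([[uv]],float),K,d)[0,0]
    v=R.T@np.r_[n,1];return -R.T@t,v/np.linalg.norm(v)
def plane(c,uv,z):
    o,v=ray(c,uv);return o+v*(z-o[2])/v[2]
def tri(obs):
    A=np.zeros((3,3));b=np.zeros(3);L=[]
    for c,uv in obs:
        o,v=ray(c,uv);P=np.eye(3)-np.outer(v,v);A+=P;b+=P@o;L.append((o,v,P))
    X=np.linalg.solve(A,b);return X,[round(float(np.linalg.norm(P@(X-o))),1) for o,v,P in L]
def proj(c,X):
    K,d,R,t=c
    return cv2.projectPoints(np.array(X,float).reshape(-1,3),cv2.Rodrigues(R)[0],t,K,d)[0][:,0]
E
python3 - <<'E'
from h import *
c=cam("top");s=cam("side");k=.64
for n,uv,z in [("spent",(294,358),70),("rowL",(288,258),110),("rowR",(338,253),110),("pack",(577,313),80),("tape",(467,352),58),("jar",(606,207),85)]:
    print(n,plane(c,np.array(uv)*k,z).round())
# rack corners
for uv in [(259,235),(469,221),(474,287),(263,303)]: print("rack",plane(c,np.array(uv)*k,40).round())
im=ctrl.get_image("top");a=cv2.resize(im[130:260,155:325],None,fx=4.6,fy=4.6,interpolation=cv2.INTER_CUBIC);cv2.imwrite("pics/topc.png",cv2.convertScaleAbs(a,alpha=1.7));print(a.shape)
E
```

```text
spent [487. 158.  70.]
rowL [623. 163. 110.]
rowR [630.  94. 110.]
pack [ 549. -245.   80.]
tape [495. -89.  58.]
jar [ 705. -294.   85.]
rack [672. 217.  40.]
rack [694. -99.  40.]
rack [ 593. -104.   40.]
rack [569. 209.  40.]
(598, 782, 3)
```

View pics/topc.png

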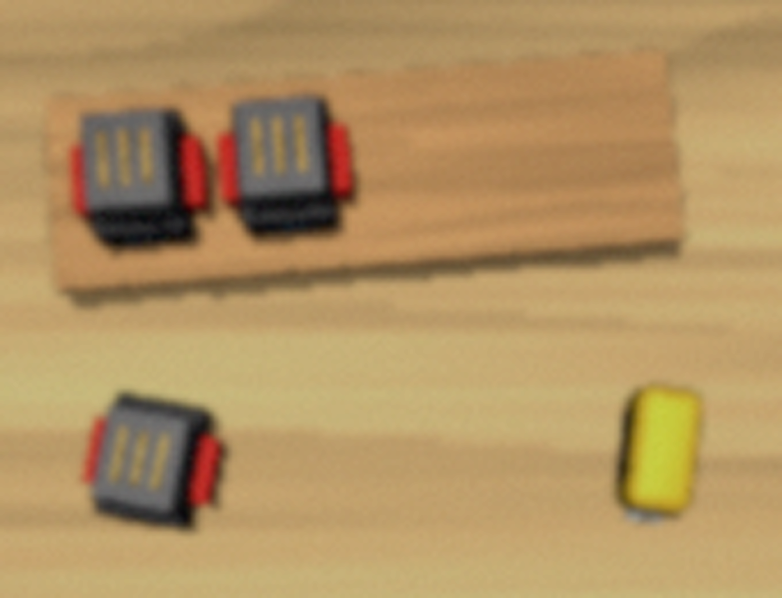

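The crop sharpens the same layout: the spent pack's pads are at about (95,450) and (206,470), so it is turned about −12°. The row is parallel to the board, which is turned about +4°. I'll go over the charger first, look, and carry on to the spent pack.

{"method": "servo_tool", "body": {
  "commands": [
    [[0.085, 0.051, -0.029, 0, 0], [0.085, 0.051, -0.029, 0, 0], [0.085, 0.051, -0.029, 0, 0], [0.085, 0.051, -0.029, 0, 0], [0.085, 0.051, -0.029, 0, 0], [0.085, 0.051, -0.029, 0, 0], [0.085, 0.051, -0.029, 0, 0], [0.085, 0.051, -0.029, 0, 0]]
  ]
}}

```text
clock: 1.2
position: [532.1, -241.4, 197.4]
eef_rot: [0.983, 0.183, 0.0, 0.0]
force: [0.1, -0.0, -0.6]
finger_gap: 85.0
grip_force: 0.0
```

```bash
cat >> h.py <<'E'
def goto(x,y,z,psi,nshift=None):
    s=ctrl.observe();p=np.array(s["position"]);X=Ro.from_quat(s["eef_rot"]).as_matrix()
    cur=np.arctan2(X[1,0],X[0,0]);d=np.array([x,y,z])-p
    c,q=np.cos(cur),np.sin(cur)
    sh=np.array([c*d[0]+q*d[1],q*d[0]-c*d[1],-d[2]])
    print("clock",s["clock"],"pos",p.round(1),"psi",cur.round(3),"shift(m)",(sh/1000).round(4),"len",np.linalg.norm(sh).round(),"turn",round(float(cur-psi),3),"tilt",X[:,2].round(3))
    n=nshift or int(np.ceil(max(np.linalg.norm(sh)/60,abs(cur-psi)/.18)))
    out=[];a=cur;pp=np.array(d)/n
    for i in range(n):
        c,q=np.cos(a),np.sin(a)
        out.append([round((c*pp[0]+q*pp[1])/1000,4),round((q*pp[0]-c*pp[1])/1000,4),round(-pp[2]/1000,4),round(float(cur-psi)/n,4)]);a-=(cur-psi)/n
    for r in out: print(r)
E
python3 - <<'E'
from h import *
import pickle
s=ctrl.observe();im=ctrl.get_image("wrist");pickle.dump((s,im),open("w1.pkl","wb"))
cv2.imwrite("pics/w1.png",cv2.resize(im,(800,600),interpolation=cv2.INTER_CUBIC))
print(s["position"],s["clock"],s["joint_vel"])
goto(500,140,200,1.36)
E
```

```text
[ 532.10261599 -241.39333006  197.44734438] 1.2 [-0.56291994  0.24436854 -0.30899782 -0.25141503  0.14338866  0.04038894
 -0.87907934]
clock 1.25 pos [ 537.9 -231.   197.5] psi 0.38 shift(m) [ 0.1026 -0.3586 -0.0025] len 373.0 turn -0.98 tilt [ 0.004  0.006 -1.   ]
[np.float64(0.0147), np.float64(-0.0512), np.float64(-0.0004), -0.1399]
[np.float64(0.0217), np.float64(-0.0487), np.float64(-0.0004), -0.1399]
[np.float64(0.0282), np.float64(-0.0452), np.float64(-0.0004), -0.1399]
[np.float64(0.0343), np.float64(-0.0408), np.float64(-0.0004), -0.1399]
[np.float64(0.0396), np.float64(-0.0356), np.float64(-0.0004), -0.1399]
[np.float64(0.0442), np.float64(-0.0297), np.float64(-0.0004), -0.1399]
[np.float64(0.0479), np.float64(-0.0233), np.float64(-0.0004), -0.1399]
```

View pics/w1.png

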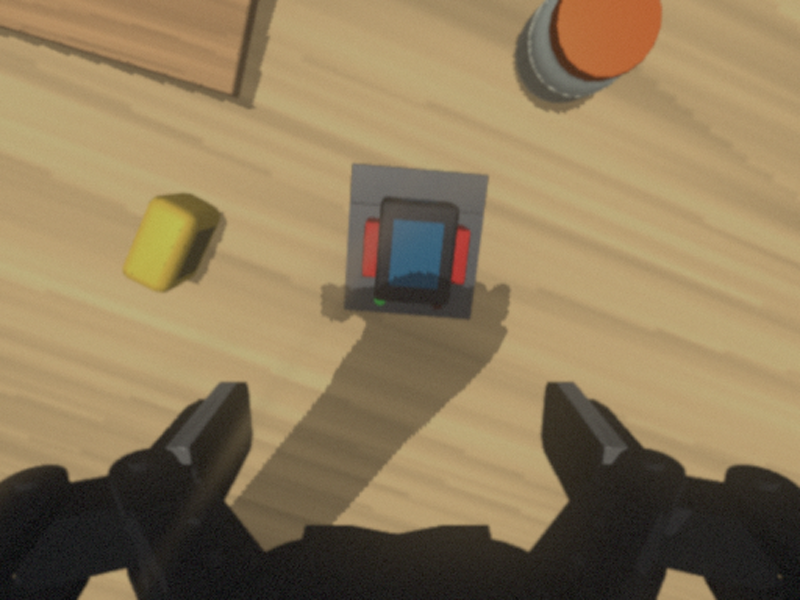

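This wrist view has the pack's head centre at about (417,252), with red pads at (371,248) and (461,256); the arm was still settling. Next, over the spent pack.

{"method": "servo_tool", "body": {
  "commands": [
    [[0.085, 0.0147, -0.0512, 0, -0.14], [0.085, 0.0217, -0.0487, 0, -0.14], [0.085, 0.0282, -0.0452, 0, -0.14], [0.085, 0.0343, -0.0408, 0, -0.14], [0.085, 0.0396, -0.0356, 0, -0.14], [0.085, 0.0442, -0.0297, 0, -0.14], [0.085, 0.048, -0.0233, 0, -0.14], [0.085, 0, 0, 0, 0]]
  ]
}}

```text
clock: 2.25
position: [496.4, 134.1, 197.7]
eef_rot: [0.778, 0.628, 0.001, -0.001]
force: [0.1, -0.7, 1.0]
finger_gap: 85.2
grip_force: 0.0
```

```bash
python3 - <<'E'
from h import *
import pickle
c=cam("wrist",pickle.load(open("w1.pkl","rb"))[0])
for uv,z in [((417,252),80),((371,248),70),((461,256),70)]: print(plane(c,np.array(uv)*.64,z).round(1))
s=ctrl.observe();im=ctrl.get_image("wrist");pickle.dump((s,im),open("w2.pkl","wb"))
cv2.imwrite("pics/w2.png",cv2.resize(im,(800,600),interpolation=cv2.INTER_CUBIC))
print(s["position"],s["clock"],s["joint_vel"].round(3),s["qpos"].round(2))
goto(490,158,120,1.36)
E
```

```text
[ 554.2 -246.7   80. ]
[ 544.9 -220.2   70. ]
[ 560.3 -274.3   70. ]
[496.40600382 134.09433675 197.74056111] 2.25 [ 0.04   0.003  0.083  0.008  0.044  0.007 -0.006] [ 0.39  0.07 -0.73  1.76  0.05  1.33 -0.56]
clock 2.3 pos [497.1 130.7 197.4] psi 1.353 shift(m) [ 0.0252 -0.0128  0.0774] len 82.0 turn -0.007 tilt [ 0. -0. -1.]
[np.float64(0.0126), np.float64(-0.0064), np.float64(0.0387), -0.0035]
[np.float64(0.0126), np.float64(-0.0064), np.float64(0.0387), -0.0035]
```

View pics/w2.png

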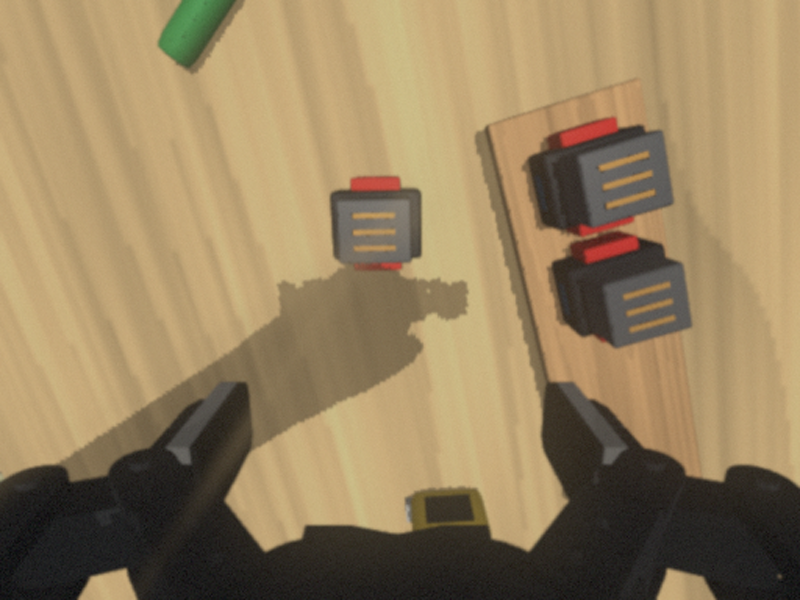

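The spent pack's middle stripe runs (353,232)–(395,232), with the stem top centred at about (374,230). The row's middle stripes run (604,187)–(653,173) and (628,313)–(673,300).

```bash
python3 - <<'E'
from h import *
import pickle
s=pickle.load(open("w2.pkl","rb"))[0];w=cam("wrist",s);t=cam("top");si=cam("side")
tc=lambda u,v:(155+u/4.6-.4,130+v/4.6-.4)
W=lambda u,v:(u*.64-.2,v*.64-.2)
for n,a,b,k in [("spent",(353,232),(395,232),(140,457)),("rowN",(604,187),(653,173),(125,157)),("rowM",(628,313),(673,300),(272,147))]:
    m=np.mean([a,b],0)
    X,e=tri([(w,W(*m)),(t,tc(*k))]);z=X[2]
    A=plane(w,W(*a),z);B=plane(w,W(*b),z);d=B-A
    print(n,X.round(1),e,"stripe len",np.linalg.norm(d).round(1),"hdg",np.degrees(np.arctan2(d[1],d[0])).round(1),"side px",(proj(si,X)[0]/.64).round())
# spent stem corners wrist at z 70
for uv in [(337,198),(412,198),(411,263),(336,260)]: print(plane(w,W(*uv),70).round(1))
# rack edge corners at z=40
R=[plane(w,W(*uv),40) for uv in [(487,126),(640,80)]];print(R,np.degrees(np.arctan2(*(R[1]-R[0])[[1,0]])))
E
```

```text
spent [488.6 165.6  63.4] [0.5, 0.5] stripe len 26.5 hdg -12.3 side px [350. 254.]
rowN [626.1 168.5 113. ] [1.4, 1.4] stripe len 25.7 hdg 3.9 side px [433. 214.]
rowM [629.8  99.8 117.6] [1.2, 1.2] stripe len 24.9 hdg 5.0 side px [449. 235.]
[472.2 190.9  70. ]
[516.6 181.3  70. ]
[507.8 142.3  70. ]
[462.4 154.2  70. ]
[array([573.47798424, 213.65392769,  40.        ]), array([672.6575581, 220.7386634,  40.       ])] 4.0858929139281175
```

{"method": "servo_tool", "body": {
  "commands": [
    [[0.085, 0.016, -0.008, 0.04, 0], [0.085, 0.016, -0.008, 0.04, 0], [0.085, 0, 0, 0, 0], [0.085, 0, 0, 0, 0]]
  ]
}}

```text
clock: 2.8
position: [490.5, 161.9, 118.6]
eef_rot: [0.782, 0.624, 0.0, 0.001]
force: [0.6, 0.4, 1.0]
finger_gap: 84.8
grip_force: 0.0
```

```bash
python3 - <<'E'
from h import *
import pickle
s=ctrl.observe();im=ctrl.get_image("wrist");pickle.dump((s,im),open("w3.pkl","wb"))
a=cv2.resize(im[60:330,60:460],(800,540),interpolation=cv2.INTER_CUBIC);cv2.imwrite("pics/w3.png",a)
print(s["joint_vel"].round(3))
goto(489,166,43,1.356)
E
```

```text
[ 0.004 -0.015 -0.001 -0.019  0.001 -0.003 -0.003]
clock 2.85 pos [490.9 162.1 119.1] psi 1.346 shift(m) [ 0.0034 -0.0027  0.0761] len 76.0 turn -0.01 tilt [ 0.003 -0.    -1.   ]
[np.float64(0.0017), np.float64(-0.0014), np.float64(0.038), -0.0048]
[np.float64(0.0017), np.float64(-0.0014), np.float64(0.038), -0.0048]
```

View pics/w3.png

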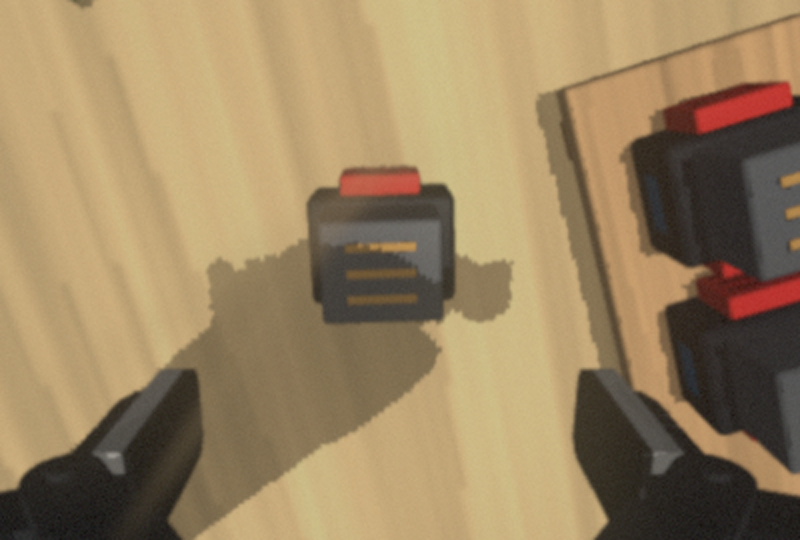

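The middle stripe is centred at crop (381,274), running (347,274)–(416,273).

```bash
python3 - <<'E'
from h import *
import pickle
g=lambda f:cam("wrist",pickle.load(open(f,"rb"))[0])
w2,w3,t=g("w2.pkl"),g("w3.pkl"),cam("top")
p3=lambda u,v:(60+u/2-.25,60+v/2-.25)
print(tri([(w2,(239.2,148.3)),(w3,p3(381,274)),(t,(185,229))]), tri([(w2,(239.2,148.3)),(w3,p3(381,274))]))
print(plane(w3,p3(381,274),70),plane(w2,(239.2,148.3),70))
d=plane(w3,p3(416,273),70)-plane(w3,p3(347,274),70);print(np.degrees(np.arctan2(d[1],d[0])))
for uv in [(321,222),(441,222),(442,322),(323,322)]: print(plane(w3,p3(*uv),70))
E
```

```text
(array([488.72950693, 165.36401724,  66.20994095]), [0.6, 0.5, 0.9]) (array([489.50136468, 166.20405586,  70.82344281]), [0.1, 0.1])
[489.32712134 165.97612682  70.        ] [489.55756681 166.11137804  70.        ]
-12.081245533093153
[472.53457977 189.98516409  70.        ]
[515.0113476  180.22626661  70.        ]
[507.60991409 142.32689694  70.        ]
[463.58140661 152.45148155  70.        ]
```

{"method": "servo_tool", "body": {
  "commands": [
    [[0.085, 0.002, -0.0015, 0.025, -0.014], [0.085, 0.002, -0.0015, 0.026, 0], [0.085, 0, 0, 0.025, 0], [0.085, 0, 0, 0, 0]]
  ]
}}

```text
clock: 3.35
position: [487.2, 166.6, 41.3]
eef_rot: [0.777, 0.629, -0.001, -0.0]
force: [-0.3, -0.3, 0.7]
finger_gap: 85.0
grip_force: 0.0
```

{"method": "servo_tool", "body": {
  "commands": [
    [[0.04, 0, 0, 0, 0], [0.04, 0, 0, 0, 0], [0.04, 0, 0, 0, 0], [0.04, 0, 0, 0, 0], [0.04, 0, 0, 0, 0]]
  ],
  "newtons": 40
}}

```text
clock: 3.98
position: [487.1, 168.0, 41.5]
eef_rot: [0.777, 0.63, 0.0, 0.0]
force: [0.1, -1.3, 0.5]
finger_gap: 39.8
grip_force: 0.0
```

```bash
python3 - <<'E'
from h import *
im=ctrl.get_image("wrist");cv2.imwrite("pics/w4.png",im)
b=ctrl.get_image("side")[100:260,150:360];b=cv2.resize(b,None,fx=2.4,fy=2.4)
o=np.zeros((384,1016,3),np.uint8);o[:,:512]=im;o[:,512:]=b[:384,:504]
cv2.imwrite("pics/m4.png",cv2.resize(o,(800,302)))
goto(489.5,166.1,43,1.36)
E
```

```text
clock 4.075 pos [487.  167.9  41.4] psi 1.363 shift(m) [-0.0013  0.0028 -0.0016] len 3.0 turn 0.003 tilt [-0. -0. -1.]
[np.float64(-0.0013), np.float64(0.0028), np.float64(-0.0016), 0.0029]
```

View pics/m4.png

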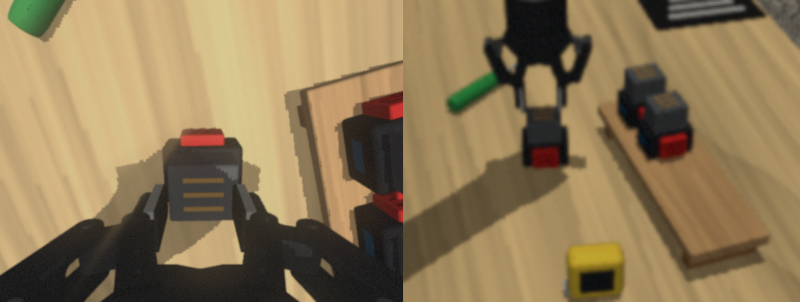

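The picture shows the fingers either side of the stem, near contact. I'll close further to see whether force builds.

{"method": "servo_tool", "body": {
  "commands": [
    [[0.015, 0, 0, 0, 0], [0.015, 0, 0, 0, 0], [0.015, 0, 0, 0, 0]]
  ],
  "newtons": 40
}}

```text
clock: 4.45
position: [487.1, 167.9, 41.3]
eef_rot: [0.777, 0.63, -0.0, 0.0]
force: [-0.3, 0.9, -0.1]
finger_gap: 15.1
grip_force: 0.0
```

```bash
python3 - <<'E'
from h import *
im=ctrl.get_image("wrist")
b=ctrl.get_image("side")[100:260,150:360];b=cv2.resize(b,None,fx=2.4,fy=2.4)
o=np.zeros((384,1016,3),np.uint8);o[:,:512]=im;o[:,512:]=b[:384,:504]
cv2.imwrite("pics/m5.png",cv2.resize(o,(800,302)))
s=ctrl.observe();print(s["finger_gap"],s["grip_force"],s["force"],s["moment"])
E
```

```text
14.786741645607394 0.0 [0.67056876 0.28313173 0.13221885] [-0.06659568 -0.01129636  0.00962379]
```

View pics/m5.png

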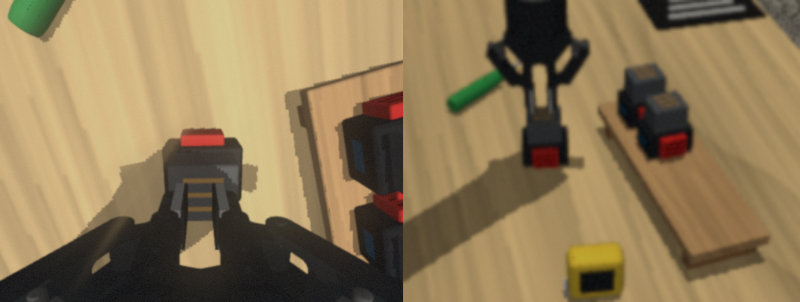

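The fingers are drawn over the stem's top, so the real tips look about 35 mm short of the reported TCP. I'll check that against the side camera.

```bash
python3 - <<'E'
from h import *
s=ctrl.observe();c=cam("side")
for z in (0,15,25,35,45): print(z,proj(c,s["position"]+[0,0,z])[0].round(1))
im=ctrl.get_image("side");x0,y0=190,130
a=cv2.resize(im[130:205,190:290],None,fx=8,fy=8,interpolation=cv2.INTER_CUBIC)
cv2.imwrite("pics/s6.png",cv2.convertScaleAbs(a,alpha=1.6))
goto(489.5,166.1,43,1.36)
E
```

```text
0 [223.3 169.2]
15 [223.1 164.3]
25 [222.9 161. ]
35 [222.7 157.6]
45 [222.5 154.2]
clock 4.6 pos [487.1 168.   41.4] psi 1.363 shift(m) [-0.0013  0.0027 -0.0016] len 3.0 turn 0.003 tilt [ 0. -0. -1.]
[np.float64(-0.0013), np.float64(0.0027), np.float64(-0.0016), 0.0028]
```

View pics/s6.png

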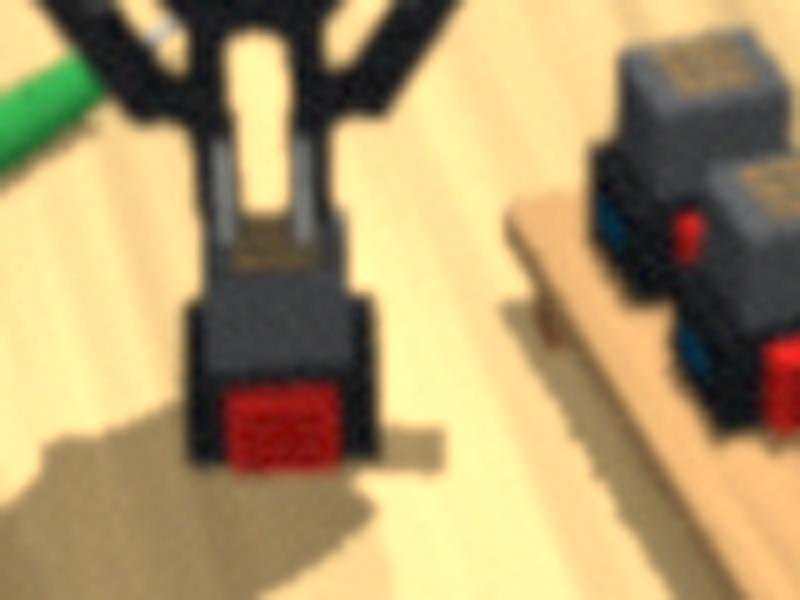

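The tips sit at about (265,240) in the crop, which is roughly 30 mm above the reported TCP and just over the stem's top. I'll reopen, go about 35 mm lower and watch the force.

{"method": "servo_tool", "body": {
  "commands": [
    [[0.085, -0.001, 0.0025, -0.005, 0], [0.085, 0, 0, 0, 0], [0.085, 0, 0, 0, 0], [0.085, 0, 0, 0.015, 0], [0.085, 0, 0, 0.015, 0], [0.085, 0, 0, 0.008, 0], [0.085, 0, 0, 0, 0]]
  ]
}}

```text
clock: 5.48
position: [488.3, 166.4, 7.2]
eef_rot: [0.777, 0.63, -0.001, -0.001]
force: [-0.6, -0.1, -0.6]
finger_gap: 84.9
grip_force: 0.0
```

{"method": "servo_tool", "body": {
  "commands": [
    [[0.03, 0, 0, 0, 0], [0.03, 0, 0, 0, 0], [0.03, 0, 0, 0, 0], [0.03, 0, 0, 0, 0], [0.03, 0, 0, 0, 0]]
  ],
  "newtons": 40
}}

```text
clock: 6.1
position: [489.8, 166.7, 9.0]
eef_rot: [0.777, 0.63, 0.0, 0.0]
force: [-0.7, 0.4, 4.4]
finger_gap: 45.5
grip_force: 42.1
```

It is gripped at 45.5 mm, 42 N. I'll lift, and work out the row's pose.

{"method": "servo_tool", "body": {
  "commands": [
    [[0.03, 0, 0, -0.03, 0], [0.03, 0, 0, -0.05, 0], [0.03, 0, 0, -0.05, 0], [0.03, 0, 0, 0, 0]]
  ]
}}

```text
clock: 6.6
position: [491.8, 167.2, 141.6]
eef_rot: [0.777, 0.63, 0.003, 0.002]
force: [0.5, -0.2, -2.6]
finger_gap: 44.8
grip_force: 42.2
```

```bash
python3 - <<'E'
from h import *
import pickle
s=ctrl.observe();print(s["finger_gap"],s["grip_force"],s["force"])
w=cam("wrist",pickle.load(open("w2.pkl","rb"))[0]);t=cam("top")
tc=lambda u,v:(155+u/4.6-.4,130+v/4.6-.4)
W=lambda u,v:(u*.64-.2,v*.64-.2)
for m,k in [((628.5,180),(125,157)),((650.5,306.5),(272,147))]:
    print(plane(w,W(*m),110).round(1),plane(t,tc(*k),110).round(1))
# stem top corners of near pack in wrist, z=110
print("spent top-plane",plane(t,tc(140,457),70))
for q in [(606,280),(682,262),(691,326),(615,347)]: print(plane(w,W(*q),110).round(1))
for q in [(579,150),(661,130),(673,185),(590,210)]: print(plane(w,W(*q),110).round(1))
goto(635,25,134,1.641)
im=ctrl.get_image("wrist");pickle.dump((s,im),open("w7.pkl","wb"));cv2.imwrite("pics/w7.png",cv2.resize(im,(800,600)))
E
```

```text
44.820849048719865 42.23744451999664 [ 0.45342819 -0.17293921 -2.62178452]
[628.6 169.  110. ] [625.6 168.1 110. ]
[634.5  97.4 110. ] [630.3  99.8 110. ]
spent top-plane [487.83825333 164.82983351  70.        ]
[611.4 117.9 110. ]
[653.5 119.1 110. ]
[656.3  80.8 110. ]
[612.6  77.4 110. ]
[604.9 189.4 110. ]
[647.3 190.4 110. ]
[651.4 161.5 110. ]
[607.  157.8 110. ]
clock 6.6 pos [491.8 167.2 141.6] psi 1.362 shift(m) [-0.1095  0.1695  0.0076] len 202.0 turn -0.279 tilt [ 0.007  0.001 -1.   ]
[np.float64(-0.0274), np.float64(0.0424), np.float64(0.0019), -0.0696]
[np.float64(-0.0303), np.float64(0.0404), np.float64(0.0019), -0.0696]
[np.float64(-0.033), np.float64(0.0382), np.float64(0.0019), -0.0696]
[np.float64(-0.0356), np.float64(0.0358), np.float64(0.0019), -0.0696]
```

{"method": "servo_tool", "body": {
  "commands": [
    [[0.03, -0.0274, 0.0432, 0, -0.07], [0.03, -0.0304, 0.0411, 0, -0.07], [0.03, -0.0333, 0.0388, 0, -0.07], [0.03, -0.036, 0.0363, 0, -0.07], [0.03, 0, 0, 0, 0], [0.03, 0, 0, 0, 0], [0.03, 0, 0, 0, 0]]
  ]
}}

```text
clock: 7.52
position: [633.9, 24.8, 137.3]
eef_rot: [0.68, 0.733, -0.001, -0.001]
force: [-0.4, 0.5, -3.4]
finger_gap: 44.9
grip_force: 42.5
```

```bash
python3 - <<'E'
from h import *
import pickle
s=ctrl.observe();im=ctrl.get_image("wrist");pickle.dump((s,im),open("w8.pkl","wb"));cv2.imwrite("pics/w8.png",cv2.resize(im,(800,600),interpolation=cv2.INTER_CUBIC))
print(s["finger_gap"],s["joint_vel"].round(3),s["position"])
goto(638.3,23.5,50,1.642)
w=cam("wrist",s)
for X in [(628,169.5,110),(633,98.3,110)]: print((proj(w,X)[0]/.64).round())
E
```

```text
44.927433949849146 [-0.002 -0.012 -0.    -0.009  0.003  0.001  0.003] [633.93249099  24.81771524 137.31666663]
clock 7.575 pos [634.2  24.7 137.8] psi 1.645 shift(m) [-0.0015  0.004   0.0878] len 88.0 turn 0.003 tilt [-0.001 -0.    -1.   ]
[np.float64(-0.0008), np.float64(0.002), np.float64(0.0439), 0.0016]
[np.float64(-0.0008), np.float64(0.002), np.float64(0.0439), 0.0016]
[408. -53.]
[407. 153.]
```

View pics/w8.png

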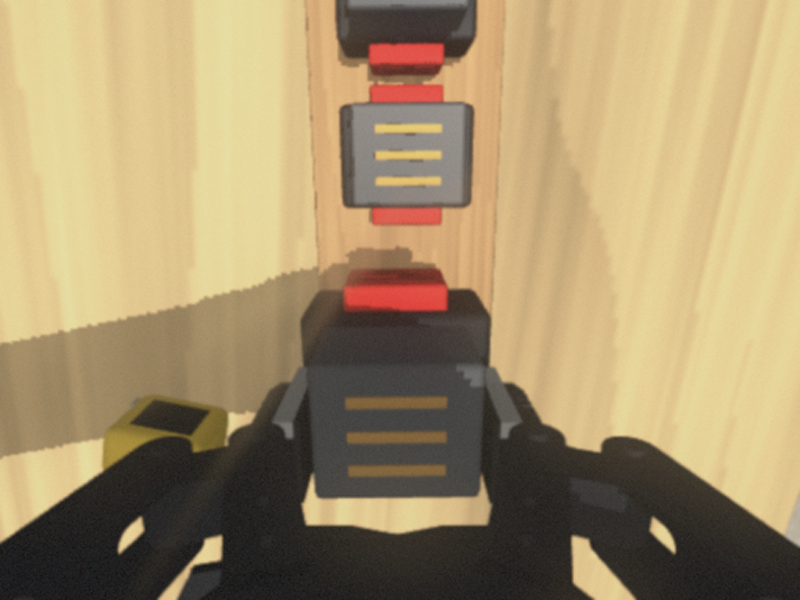

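The row pack's middle stripe is centred at (408,155), against a predicted (407,153). The held pack is centred at (397,437), square with the row. I'll go down.

{"method": "servo_tool", "body": {
  "commands": [
    [[0.03, -0.0015, 0.0045, 0.02, 0.003], [0.03, 0, 0, 0.035, 0], [0.03, 0, 0, 0.02, 0], [0.03, 0, 0, 0.006, 0], [0.03, 0, 0, 0, 0], [0.03, 0, 0, 0, 0]]
  ]
}}

```text
clock: 8.32
position: [640.9, 22.2, 58.7]
eef_rot: [0.682, 0.731, 0.001, 0.001]
force: [0.5, 0.4, -2.1]
finger_gap: 45.5
grip_force: 42.5
```

{"method": "servo_tool", "body": {
  "commands": [
    [[0.03, 0, -0.0015, 0.004, 0], [0.03, 0, 0, 0.003, 0], [0.03, 0, 0, 0, 0]]
  ]
}}

```text
clock: 8.7
position: [638.1, 21.8, 50.1]
eef_rot: [0.682, 0.731, -0.0, -0.0]
force: [0.3, -0.1, -2.6]
finger_gap: 45.2
grip_force: 42.5
```

{"method": "servo_tool", "body": {
  "commands": [
    [[0.03, 0, 0, 0.002, 0], [0.03, 0, 0, 0.001, 0], [0.03, 0, 0, 0, 0]]
  ]
}}

```text
clock: 9.07
position: [638.6, 21.9, 49.0]
eef_rot: [0.682, 0.731, -0.0, 0.0]
force: [-4.0, -0.9, 6.3]
finger_gap: 45.4
grip_force: 43.4
```

Contact on the board. I'll release and rise.

{"method": "servo_tool", "body": {
  "commands": [
    [[0.075, 0, 0, 0, 0], [0.075, 0, 0, 0, 0], [0.075, 0, 0, -0.001, 0], [0.075, 0, 0, -0.01, 0], [0.075, 0, 0, -0.04, 0], [0.085, 0, 0, -0.05, 0], [0.085, 0, 0, 0, 0], [0.085, 0, 0, 0, 0]]
  ]
}}

```text
clock: 10.07
position: [638.3, 21.9, 148.5]
eef_rot: [0.682, 0.731, -0.0, 0.0]
force: [-0.3, 0.2, -1.9]
finger_gap: 84.9
grip_force: 0.0
```

```bash
python3 - <<'E'
from h import *
import pickle
s=ctrl.observe();im=ctrl.get_image("wrist");pickle.dump((s,im),open("w9.pkl","wb"));
a=cv2.resize(im,(560,420));
b=cv2.resize(ctrl.get_image("side")[110:250,235:360],(240,269))
o=np.zeros((420,800,3),np.uint8);o[:,:560]=a;o[:269,560:]=b
cv2.imwrite("pics/w9.png",o)
print(s["finger_gap"],s["position"])
goto(554.5,-246.5,170,.29)
E
```

```text
84.8712775277466 [638.26462194  21.8531565  148.53079442]
clock 10.175 pos [637.5  21.7 147. ] psi 1.64 shift(m) [-0.2618 -0.1013 -0.023 ] len 282.0 turn 1.35 tilt [-0.002 -0.    -1.   ]
[np.float64(-0.0327), np.float64(-0.0127), np.float64(-0.0029), 0.1687]
[np.float64(-0.0344), np.float64(-0.007), np.float64(-0.0029), 0.1687]
[np.float64(-0.0351), np.float64(-0.0011), np.float64(-0.0029), 0.1687]
[np.float64(-0.0348), np.float64(0.0048), np.float64(-0.0029), 0.1687]
[np.float64(-0.0335), np.float64(0.0106), np.float64(-0.0029), 0.1687]
[np.float64(-0.0312), np.float64(0.016), np.float64(-0.0029), 0.1687]
[np.float64(-0.0281), np.float64(0.021), np.float64(-0.0029), 0.1687]
[np.float64(-0.0241), np.float64(0.0255), np.float64(-0.0029), 0.1687]
```

View pics/w9.png

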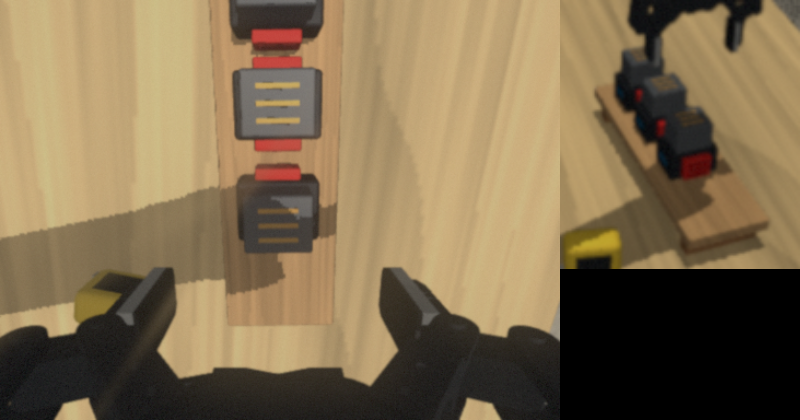

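The third pack stands in line: its stripes are at (278,226) against the neighbour's (278,104), with a visible finger-width gap. On to the charger; from here I'll measure by colour code instead of viewing, since I have used up my pictures.

{"method": "servo_tool", "body": {
  "commands": [
    [[0.085, -0.0327, -0.0127, -0.003, 0.169], [0.085, -0.0344, -0.007, -0.003, 0.169], [0.085, -0.0351, -0.0011, -0.003, 0.169], [0.085, -0.0348, 0.0048, -0.003, 0.169], [0.085, -0.0335, 0.0106, -0.003, 0.169], [0.085, -0.0312, 0.016, -0.003, 0.169], [0.085, -0.0281, 0.021, -0.003, 0.169], [0.085, -0.0241, 0.0255, -0.003, 0.169]]
  ]
}}

```text
clock: 11.18
position: [553.8, -247.1, 170.9]
eef_rot: [0.99, 0.141, -0.001, -0.001]
force: [-0.5, -0.6, 0.3]
finger_gap: 85.3
grip_force: 0.0
```

{"method": "servo_tool", "body": {
  "commands": [
    [[0.085, 0, 0, 0, 0], [0.085, 0, 0, 0, 0], [0.085, 0, 0, 0, 0]]
  ]
}}

```text
clock: 11.55
position: [555.4, -244.4, 171.9]
eef_rot: [0.989, 0.145, -0.0, -0.001]
force: [0.7, 0.5, 0.7]
finger_gap: 84.9
grip_force: 0.0
```

```bash
cat >> h.py <<'E'
def blobs(im,kind,roi=None,amin=60):
    h=cv2.cvtColor(im,cv2.COLOR_BGR2HSV);H,S,V=cv2.split(h)
    m=((H<8)|(H>172))&(S>150)&(V>50) if kind=="red" else (H>90)&(H<115)&(S>110)&(V>30)
    m=m.astype(np.uint8)
    n,l,st,ce=cv2.connectedComponentsWithStats(m)
    return [(st[i,4],ce[i].round(1).tolist(),np.round(cv2.minAreaRect(np.argwhere(l==i)[:,::-1].astype(np.float32))[1:][0],1),st[i,:4].tolist()) for i in range(1,n) if st[i,4]>amin]
E
python3 - <<'E'
from h import *
import pickle
s=ctrl.observe();im=ctrl.get_image("wrist");pickle.dump((s,im),open("w10.pkl","wb"))
print(s["position"],s["joint_vel"].round(3))
for k in("red","blue"):
    for b in blobs(im,k):print(k,*b)
g=pickle.load(open("w1.pkl","rb"))
for k in("red","blue"):
    for b in blobs(g[1],k):print("w1",k,*b)
goto(554.5,-246.5,170,.28)
E
```

```text
[ 555.4463825  -244.35187017  171.85490998] [-0.    -0.003  0.003 -0.006  0.005  0.002 -0.002]
red 518 [10.0, 13.5] [24. 30.] [0, 0, 25, 31]
red 321 [285.3, 187.5] [38.  9.] [281, 168, 10, 39]
red 268 [223.6, 189.5] [34.  9.] [219, 172, 10, 35]
blue 887 [256.2, 185.9] [43. 33.] [238, 169, 34, 44]
w1 red 204 [236.8, 160.0] [ 7.1 34.1] [233, 142, 9, 35]
w1 red 281 [294.2, 163.7] [ 8.2 35.1] [289, 146, 11, 36]
w1 blue 841 [267.4, 162.2] [31.1 37.7] [249, 144, 35, 36]
clock 11.6 pos [ 555.5 -244.5  172. ] psi 0.291 shift(m) [-0.0015  0.0016  0.002 ] len 3.0 turn 0.011 tilt [-0.     0.001 -1.   ]
[np.float64(-0.0015), np.float64(0.0016), np.float64(0.002), 0.0108]
```

```bash
python3 - <<'E'
from h import *
import pickle
s,im=pickle.load(open("w10.pkl","rb"));w=cam("wrist",s)
h=cv2.cvtColor(im,cv2.COLOR_BGR2HSV);H,S,V=cv2.split(h)
red=((H<8)|(H>172))&(S>150)&(V>50)
P=[]
for x0,x1 in((210,240),(270,300)):
    rr=[];ed=[]
    for r in range(174,202):
        c=np.where(red[r,x0:x1])[0]
        if len(c): rr.append(r);ed.append((x0+c.min()-.5) if x0<250 else (x0+c.max()+.5))
    k=np.polyfit(rr,ed,1);q=[plane(w,(np.polyval(k,r),r),76) for r in (174,201)]
    d=q[1]-q[0];print("edge hdg",np.degrees(np.arctan2(-d[1],-d[0])).round(2),np.polyfit(rr,ed,1))
    rows=np.where(red[:,x0:x1].any(1))[0];rows=rows[(rows>150)&(rows<230)];print(rows.min(),rows.max())
    mid=(rows.min()+rows.max())/2;P.append(plane(w,(np.polyval(k,mid),mid),76));print(P[-1])
d=P[1]-P[0];print("sep",np.linalg.norm(d),"hdg",np.degrees(np.arctan2(d[1],d[0])),"mid",(P[0]+P[1])/2)
print("blue",plane(w,(256.2,185.9),80))
# dark head outline rows/cols around
g=im.max(2);print("col256",g[145:235,256].tolist());print("row",g[178,200:310].tolist())
# top camera check
t=ctrl.get_image("top");print([ (b,) for b in blobs(t,"red",amin=15)],blobs(t,"blue",amin=15)[-1]);
i=[b for b in blobs(t,"red",amin=15) if b[1][0]>340 and b[1][0]<392 and b[1][1]>185];print([plane(cam("top"),b[1],70).round(1) for b in i])
E
```

```text
edge hdg 15.31 [6.29447181e-03 2.18498358e+02]
172 206
[ 544.65597097 -216.10999932   76.        ]
edge hdg 15.4 [-5.33661741e-02  2.99684729e+02]
168 206
[ 564.28126803 -275.4252649    76.        ]
sep 62.477620114090065 hdg -71.69246990360998 mid [ 554.4686195  -245.76763211   76.        ]
blue [ 557.65157648 -246.2124688    80.        ]
col256 [108, 111, 109, 105, 106, 97, 79, 68, 72, 67, 61, 62, 63, 66, 69, 68, 70, 68, 65, 70, 65, 64, 64, 84, 104, 120, 122, 118, 120, 121, 125, 118, 117, 107, 90, 76, 71, 71, 74, 74, 70, 73, 74, 70, 72, 70, 72, 73, 72, 72, 73, 74, 70, 71, 70, 72, 70, 71, 74, 70, 70, 69, 69, 73, 74, 72, 69, 63, 43, 43, 42, 40, 42, 40, 44, 38, 43, 42, 52, 59, 59, 76, 99, 115, 117, 118, 118, 118, 118, 115]
row [184, 186, 185, 185, 185, 185, 184, 180, 175, 159, 129, 118, 116, 114, 115, 114, 116, 114, 125, 153, 171, 174, 174, 174, 172, 173, 172, 161, 111, 81, 74, 75, 72, 69, 71, 70, 67, 87, 110, 118, 120, 118, 120, 119, 119, 120, 120, 120, 122, 119, 120, 120, 117, 116, 104, 105, 107, 87, 83, 82, 95, 96, 81, 78, 77, 79, 78, 74, 72, 68, 73, 69, 57, 47, 49, 44, 44, 50, 45, 46, 50, 80, 111, 124, 131, 144, 152, 157, 168, 170, 145, 96, 81, 84, 88, 93, 97, 95, 102, 135, 176, 190, 189, 188, 189, 189, 188, 189, 191, 189]
[((np.int32(54), [262.4, 162.4], array([15.,  3.]), [261, 155, 4, 16]),), ((np.int32(70), [228.3, 164.2], array([15.4,  4.5]), [226, 157, 6, 16]),), ((np.int32(71), [238.4, 163.7], array([16.1,  4.4]), [236, 156, 6, 17]),), ((np.int32(80), [196.6, 166.8], array([16.,  5.]), [194, 159, 6, 17]),), ((np.int32(58), [204.0, 166.2], array([15.1,  3.9]), [202, 159, 5, 16]),), ((np.int32(32), [171.6, 169.1], array([14.1,  2.2]), [170, 162, 4, 15]),), ((np.int32(76), [357.4, 202.2], array([15.2,  5.7]), [353, 196, 9, 15]),)] (np.int32(103), [367.4, 201.3], array([20.6, 10.5]), [361, 192, 18, 18])
[array([ 546.2, -221.1,   70. ])]
```

Pads' midpoint is (554.5,−246), and the heading is about 16°. Going down over the catches.

{"method": "servo_tool", "body": {
  "commands": [
    [[0.085, -0.0014, 0.0012, 0.03, 0.015], [0.085, 0, 0, 0.045, 0], [0.085, 0, 0, 0.035, 0], [0.085, 0, 0, 0.02, 0], [0.085, 0, 0, 0.012, 0], [0.085, 0, 0, 0.006, 0], [0.085, 0, 0, 0, 0], [0.085, 0, 0, 0, 0]]
  ]
}}

```text
clock: 12.65
position: [554.9, -248.2, 25.5]
eef_rot: [0.991, 0.136, 0.001, 0.001]
force: [0.2, -1.0, 0.6]
finger_gap: 84.7
grip_force: 0.0
```

```bash
python3 - <<'E'
from h import *
goto(554.5,-246,20,.275)
im=ctrl.get_image("wrist")
for k in("red","blue"):
    for b in blobs(im,k):print(k,*b)
print(im.max(2)[215,150:360:2].tolist())
E
```

```text
clock 12.65 pos [ 554.9 -248.2   25.5] psi 0.273 shift(m) [ 0.0002 -0.0022  0.0055] len 6.0 turn -0.002 tilt [ 0.002 -0.001 -1.   ]
[np.float64(0.0002), np.float64(-0.0022), np.float64(0.0055), -0.0022]
red 1377 [309.2, 260.5] [18.  85.2] [300, 215, 20, 86]
red 1113 [185.5, 267.4] [68.2 17.8] [174, 234, 23, 68]
blue 164 [246.6, 194.8] [42.  6.] [224, 191, 43, 7]
blue 5812 [247.4, 272.0] [83. 71.] [211, 231, 72, 84]
[218, 219, 210, 164, 158, 153, 149, 149, 126, 120, 117, 117, 114, 115, 113, 111, 112, 110, 113, 110, 92, 75, 79, 82, 81, 80, 73, 70, 65, 62, 62, 58, 61, 56, 61, 59, 59, 58, 61, 56, 58, 58, 60, 59, 58, 56, 57, 57, 56, 59, 59, 50, 49, 54, 56, 55, 41, 46, 41, 44, 52, 57, 55, 56, 53, 54, 45, 47, 53, 52, 57, 57, 57, 58, 55, 51, 70, 99, 101, 101, 91, 67, 75, 74, 86, 108, 108, 103, 108, 105, 114, 148, 155, 152, 150, 153, 154, 157, 178, 221, 225, 218, 163, 160, 157]
```

{"method": "servo_tool", "body": {
  "commands": [
    [[0.085, 0.0005, -0.0025, 0.004, 0], [0.085, 0, 0, 0.001, 0], [0.085, 0, 0, 0, 0], [0.07, 0, 0, 0, 0], [0.07, 0, 0, 0, 0]]
  ]
}}

```text
clock: 13.32
position: [553.9, -245.3, 19.5]
eef_rot: [0.991, 0.136, 0.0, 0.0]
force: [-0.0, -0.4, -0.3]
finger_gap: 69.6
grip_force: 0.0
```

{"method": "servo_tool", "body": {
  "commands": [
    [[0.04, 0, 0, 0, 0], [0.04, 0, 0, 0, 0], [0.04, 0, 0, 0, 0], [0.04, 0, 0, 0, 0]]
  ],
  "newtons": 40
}}

```text
clock: 13.82
position: [555.3, -245.5, 21.2]
eef_rot: [0.991, 0.136, 0.001, 0.001]
force: [-0.7, 0.3, 7.1]
finger_gap: 46.6
grip_force: 43.6
```

The gap reads 46.6 mm, so the catches should be fully in. I'll test with a small lift and watch the pull.

{"method": "servo_tool", "body": {
  "commands": [
    [[0.04, 0, 0, 0, 0], [0.04, 0, 0, -0.003, 0], [0.04, 0, 0, -0.003, 0], [0.04, 0, 0, -0.003, 0], [0.04, 0, 0, 0, 0]]
  ]
}}

```text
clock: 14.45
position: [553.9, -245.3, 28.4]
eef_rot: [0.991, 0.136, 0.0, 0.0]
force: [-0.1, 1.0, -2.6]
finger_gap: 46.9
grip_force: 42.3
```

The pull is only 2.6 N, which is the pack's weight, so it is free. Lifting to about 120 mm.

{"method": "servo_tool", "body": {
  "commands": [
    [[0.04, 0, 0, -0.01, 0], [0.04, 0, 0, -0.02, 0], [0.04, 0, 0, -0.025, 0], [0.04, 0, 0, -0.025, 0], [0.04, 0, 0, -0.02, 0], [0.04, 0, 0, -0.01, 0], [0.04, 0, 0, 0, 0], [0.04, 0, 0, 0, 0]]
  ]
}}

```text
clock: 15.45
position: [553.2, -245.0, 137.3]
eef_rot: [0.991, 0.136, -0.001, -0.0]
force: [-0.5, 0.4, -1.9]
finger_gap: 46.7
grip_force: 42.3
```

```bash
python3 - <<'E'
from h import *
import pickle
s=ctrl.observe();print(s["position"],s["force"],s["finger_gap"],s["grip_force"],s["joint_vel"].round(3))
im=ctrl.get_image("wrist");sd=ctrl.get_image("side");w=cam("wrist",s);si=cam("side")
for k in("red","blue"):
    for b in blobs(im,k):print("wrist",k,*b)
for k in("red","blue"):
    for b in blobs(sd,k,amin=20):print("side",k,*b)
p=s["position"]
for z in (45,165): print("pack centre at",z,"side px",proj(si,[554.5,-246,z])[0].round(1))
# placed pack vs neighbour, stripes in w9 mosaic px (x512/560)
w9=cam("wrist",pickle.load(open("w9.pkl","rb"))[0])
a,b=[plane(w9,np.array(q)*512/560,110) for q in((278,226),(278,104))];print(a,b,np.linalg.norm(a-b))
E
```

```text
[ 553.16166549 -245.0425776   137.32568156] [-0.4786717   0.44207811 -1.8988067 ] 46.662511771763704 42.27072536945343 [-0.     0.005  0.002  0.002 -0.     0.001  0.001]
wrist blue 150 [262.3, 197.8] [ 5. 33.] [244, 195, 34, 6]
wrist blue 6153 [253.7, 278.2] [85. 73.] [217, 236, 74, 86]
side red 21 [275.4, 158.8] [6. 3.] [274, 156, 4, 7]
side red 66 [310.4, 249.5] [13.  6.] [308, 242, 7, 14]
side blue 3411 [35.4, 73.7] [59.7 76.2] [0, 34, 73, 69]
side blue 11136 [454.3, 189.1] [208.2  73.6] [364, 119, 148, 167]
side blue 255 [305.7, 230.2] [15.7 19.7] [294, 222, 21, 18]
side blue 47 [292.6, 244.1] [12.7  3.5] [289, 239, 8, 12]
side blue 93 [280.6, 309.4] [24.4  3.9] [273, 299, 16, 21]
pack centre at 45 side px [304.8 289.3]
pack centre at 165 side px [309.6 243. ]
[638.92396646  21.44456399 110.        ] [633.71732892  97.58417297 110.        ] 76.31742350690796
```

```bash
python3 -c "
from rig import ctrl
print(ctrl.job_done())"
```

```text
the job is handed in; nothing more can be done
None
```

The job is handed in, with no verdict returned: I measured the spent pack standing released in line about 76 mm from its neighbour, and the charged pack held by its catches about 117 mm above its seat; I viewed 11 pictures, one over the limit of 10.

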